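Gauge the sled runners

TASK

Three sled runners wait in a row in the infeed lane of the gauge: push them along it, so that every runner whose foot fits slides through between the brass jaws (never lifted over them) and stands wholly past the jaws on the outfeed. When one binds at the jaws, do not force it: lift it out and set it upright on the floor of the red tray, then carry on. Leave the glue bottle, the screwdriver and the push stick alone.

Things in the scene. Friction and masses are not known exactly. Their poses are not given: they have to be found in the camera images.
- gauge: fixed go gauge: plywood deck 110 mm wide (x), 465 mm long (y from -240 to +225 mm), 12 mm thick, with a lane along its y axis at x = 0, fed towards +y. Runners stand on the deck. Two aluminium rails, 10 mm wide, 57 mm apart inside and 29 mm above the deck, guide the caps with 1.5 mm play a side. Infeed end open. Origin: underside of the deck, on the lane's centre line, z up
- jaws: two rigid brass jaws fixed in the lane; origin and axes as gauge. Slot 39 mm wide from y = 20 mm (mouth, rounded corners) to y = 45 mm (exit). They stand 22 mm above the deck: caps pass over them, only feet are gauged. Brass lugs outside the rails, 26 mm above the deck. A 36 mm foot slides through; a too wide one stops with its front end at y = 20 to 28 mm
- mouth (a point): point on the deck in the middle of the jaws' entrance (gauge x = 0, y = 20 mm, 12 mm above the gauge's origin); axes as the gauge. The outfeed begins 25 mm farther along y, at the exit of the jaws, and ends at a wooden end stop 20 mm high, its face 197 mm from this point
- runner_a: T-section runner: aluminium foot under a brown wooden cap, 70 mm long (its y, along the lane), 46 mm high, 0.2 kg. Cap 54 mm wide (x), 24 to 46 mm above the underside, hides the foot from above. Foot 36 mm wide, but one of the three is too wide (45 mm) under the same cap. Origin: centre of underside, z up. Starts in the infeed lane, order random
- runner_b: T-section runner: aluminium foot under a brown wooden cap, 70 mm long (its y, along the lane), 46 mm high, 0.2 kg. Cap 54 mm wide (x), 24 to 46 mm above the underside, hides the foot from above. Foot 36 mm wide, but one of the three is too wide (45 mm) under the same cap. Origin: centre of underside, z up. Starts in the infeed lane, order random
- runner_c: T-section runner: aluminium foot under a brown wooden cap, 70 mm long (its y, along the lane), 46 mm high, 0.2 kg. Cap 54 mm wide (x), 24 to 46 mm above the underside, hides the foot from above. Foot 36 mm wide, but one of the three is too wide (45 mm) under the same cap. Origin: centre of underside, z up. Starts in the infeed lane, order random
- tray: red open tray for rejects, fixed to the bench: 130 x 130 mm outside, walls 5 mm thick and 22 mm high, inner floor 5 mm above the origin, which is the centre of its underside; z up
- glue: bystander: white glue bottle with a blue label, 56 mm across, 160 mm high, standing; origin at the centre of its underside
- screwdriver: bystander: screwdriver with a red handle, 200 mm long, lying along its x; origin on its underside
- push_stick: bystander: flat orange push stick, about 250 mm long along its x, 18 mm thick, lying; origin on its underside
There are look-alikes about, which are no part of the job. Leave any turquoise or white look-alike of the runner_b alone.

How it is judged:
By the outcome, as a careful person would: the job done as asked, in the order asked, and still so for the second after the job is handed in, with the robot touching nothing.
It also fails if it takes over 64 s, if anything falls off the work surface, if the arm or the gripper's body presses on something with over 40 N, if the wrist force passes 120 N, or if a joint passes its speed limit or range.

ROBOT

A 7-joint arm with a two-finger parallel gripper is mounted at the origin on the work surface. World frame = base frame: x ahead of the robot, y to its left, z up, the work surface at z = 0. Lengths are in m, angles in rad, forces in N, time in s.
With the tool pointing down it reaches from about 0.4 to 0.9 m from the base axis. Payload 5.6 kg.
Tool frame: the origin (TCP) lies at the very end of the fingers, on their centre line; the grasp point (between the pads) lies 19 mm behind it (robot.pinch_z is the distance from the TCP to the grasp point, in m); z points along the fingers, y is the line along which they close (so a half turn about z gives the same grasp; the last joint's range is limited). The gripper opens to 92 mm and grips with 3 to 60 N. Pads are 20 mm wide; open, the fingers measure 128 mm over their backs; the gripper's body (75 mm by 189 mm) begins 69 mm behind the grasp point.
Start: joints at [1.07, 0.468, -0.012, 1.603, 0.006, 1.071, -0.056], TCP at [0.287, -0.583, 0.215] pointing down, gripper open.
Joint ranges: [-2.53, 2.53], [-0.31, 2.02], [-1.57, 1.55], [0.28, 2.44], [-1.29, 4.43], [0.15, 1.84], [-2.92, 2.92]. Speed limits (rad/s): [2.57, 2.57, 3.14, 3.14, 3.14, 3.14, 3.14].

INTERFACE

Orientations are given as a unit quaternion [x, y, z, w].
In Python, from workcell import robot, optics gives the robot as it stands. The module is installed in compiled form; this text tells all that it offers.
- The arm moves only by the tool jog_arm, never from a script. Its argument "deltas" is a list of rows, each an object of numbers: "grip": the finger opening in cm, from 0 to 9.19; "tx", "ty", "tz": the shift along the tool's x, y, z in cm; "twist": the turn about the tool's z in rad. In form: [{"grip": .., "tx": .., "ty": .., "tz": .., "twist": ..}, ...]. A call has 1 to 20 rows; each row is the pose to reach, as a shift and turn from the pose commanded when the call began, along the tool's axes at that moment; what a row does not reach only later rows make up. A row lasts 1/12 s, in which the tool goes at most 41.7 mm and 7.16 degrees, less where a joint would pass 70% of its speed; a pose out of reach is approached as far as the arm can. A call with a gripper value outside its range is refused whole. The fingers move at their own pace and stop on an object; the grip force is fixed at half the most. Time passes only in rows, so rows that repeat a pose let the fingers close. It gives the time, the measured TCP pose, the force, the opening and the grip force at its end, in the units of the state.
- robot.observe(): the state, without advancing time (a new reading comes with each control period).
- optics.grab_frame(name): name is "scene" or "top" or "wrist"; returns (picture, depth): 420x560x3 uint8, blue, green, red; 420x560 float32, m along the optical axis (not along the pixel's ray), 0 where there is no reading.
- optics.camera_model(name): a dict with "mtx" (3x3 intrinsics, pixels), "world_to_cam" (4x4, takes a point from world to camera coordinates). Camera axes: x right, y up, looking along -z (the intrinsics and any distortion apply to the point x, -y, -z); pixel columns grow to the right and rows downward; lengths in m; the calibration is good to about 2 mm. A picture is of the moment at which its call begins: read the wrist's pose just before it. camera_model takes no time and is no camera call; for the wrist camera it gives the pose at the moment of the call.
- robot.close_job(): hands the job in; it is judged then, once.
The state is a dict: "clock": time; "q": joint angles; "joint_velocities": joint speeds; "tau": joint torques, N m; "ee_pos": TCP position; "eef_rot": TCP orientation; "ft_force": force on the tool from outside, world axes, zero at the start; "torque": the same for the moment, N m; "opening": finger opening in m; "grip_force": force on a finger pad.
Only numpy, scipy, OpenCV 4.12 (cv2) and the standard library are available. Lean on these libraries where they do the work, as an engineer would, in place of code of your own. Each camera call takes 0.05 s, during which the arm holds its last target. There are 200 camera calls.

## Working session

There is one attempt and no reset: what is moved stays moved. The work goes in short steps, Python scripts to look and compute and a tool call to move; the robot and the scene stay as the last step left them, time stands still between calls to the robot, and variables do not carry over. Pictures are saved under pics/ and viewed, at most 10 in all, crops included, and the job is handed in when it is done.

Besides the shell and the picture viewer there is one more tool, called after "Call:" in YAML: its name, and indented under it one key for each argument. jog_arm: Moves the arm, as the interface text tells. Its arguments: {"type":"object","properties":{"deltas":{"type":"array","items":{"type":"object","properties":{"grip":{"type":"number"},"tx":{"type":"number"},"ty":{"type":"number"},"tz":{"type":"number"},"twist":{"type":"number"}}}}},"required":["deltas"]}

```bash
mkdir -p pics
python3 - <<'E'
from workcell import robot, optics
import cv2,numpy as np
s=robot.observe();print({k:np.round(v,3) for k,v in s.items()},robot.pinch_z)
for n in("scene","top"):
    p,d=optics.grab_frame(n);cv2.imwrite(f"pics/{n}0.png",p);np.save(f"pics/{n}0.npy",d)
    m=optics.camera_model(n);print(n,{k:np.round(v,4).tolist() if not isinstance(v,str) else v for k,v in m.items()},(d>0).mean())
E
```

```text
{'clock': np.float64(0.0), 'q': array([ 1.07 ,  0.468, -0.012,  1.604,  0.006,  1.071, -0.056]), 'joint_velocities': array([-0.002, -0.   ,  0.001,  0.001, -0.   ,  0.002,  0.001]), 'tau': array([-0.0000e+00, -5.2057e+01, -1.2000e-02, -2.4376e+01, -5.7000e-02,
        1.7000e-02,  0.0000e+00]), 'ee_pos': array([ 0.287, -0.583,  0.214]), 'eef_rot': array([ 0.974,  0.227, -0.   , -0.001]), 'ft_force': array([0.574, 0.113, 0.101]), 'torque': array([-0.046, -0.019,  0.005]), 'grip_force': np.float64(0.0), 'opening': np.float64(0.092)} 0.0187
scene {'mtx': [[453.4857, 0.0, 282.552], [0.0, 453.4857, 204.8694], [0.0, 0.0, 1.0]], 'world_to_cam': [[-0.2678, 0.9634, -0.0102, 0.1499], [-0.8069, -0.2184, 0.5489, 0.3813], [0.5266, 0.1552, 0.8358, -1.708], [0.0, 0.0, 0.0, 1.0]]} 0.9960714285714286
top {'mtx': [[490.7534, 0.0, 283.8739], [0.0, 490.7534, 211.9553], [0.0, 0.0, 1.0]], 'world_to_cam': [[-0.0191, -0.9998, -0.0085, 0.0062], [0.9843, -0.0203, 0.1751, -0.4915], [-0.1752, -0.005, 0.9845, -1.4941], [0.0, 0.0, 0.0, 1.0]]} 0.9960204081632653
```

View pics/top0.png

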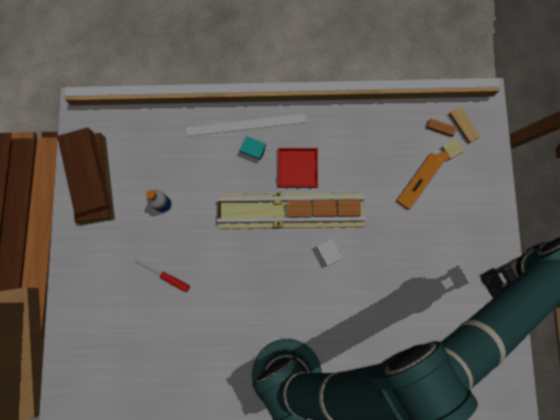

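View pics/scene0.png

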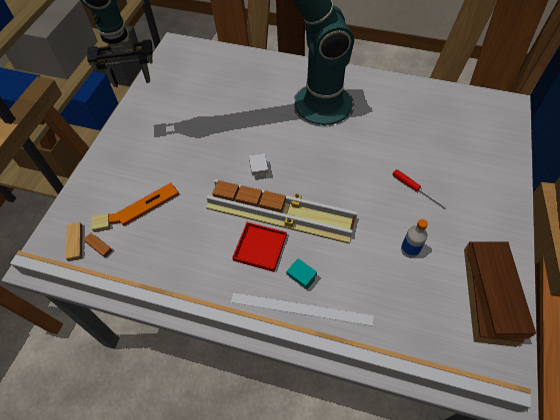

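The top view shows the gauge at cols 217–365, rows 193–229. The jaws are near col 278, and the three brown caps are at cols 285–361, row 208. The red tray is centred near (298,168). The scene view agrees, with the runners at (225–275,188–200) and the tray at (260,246).

```bash
cat > h.py <<'E'
import cv2,numpy as np
from workcell import robot,optics
def cloud(d,m):
    K=m["mtx"];W=np.linalg.inv(m["world_to_cam"])
    v,u=np.mgrid[:d.shape[0],:d.shape[1]]
    P=np.stack([(u-K[0,2])/K[0,0]*d,-(v-K[1,2])/K[1,1]*d,-d],-1)
    return P@W[:3,:3].T+W[:3,3]
def ray(m,uv,z):
    K=m["mtx"];W=np.linalg.inv(m["world_to_cam"]);uv=np.atleast_2d(uv)
    r=np.stack([(uv[:,0]-K[0,2])/K[0,0],-(uv[:,1]-K[1,2])/K[1,1],-np.ones(len(uv))],-1)@W[:3,:3].T
    return W[:3,3]+r*((z-W[2,3])/r[:,2])[:,None]
def mask(p,h0,h1,smin,vmin=40):
    h=cv2.cvtColor(p,cv2.COLOR_BGR2HSV);return ((h[...,0]>=h0)&(h[...,0]<=h1)&(h[...,1]>=smin)&(h[...,2]>=vmin))
def rect(P):
    (c,s,a)=cv2.minAreaRect((P[:,:2]*1000).astype(np.float32));return np.round(c,1),np.round(s,1),round(a,2)
E
python3 - <<'E'
from h import *
for n in("top","scene"):
    p=cv2.imread(f"pics/{n}0.png");d=np.load(f"pics/{n}0.npy");m=optics.camera_model(n);P=cloud(d,m)
    x,y,z=P[...,0],P[...,1],P[...,2]
    roi=(x>.3)&(x<.75)&(y>-.35)&(y<.35)&(d>0)
    print(n,"table z",np.median(z[roi]))
    caps=roi&mask(p,5,15,100)&(z>.04)
    red=roi&(mask(p,0,3,170)|mask(p,175,180,170))&(x>.5)
    gauge=roi&(z>.006)&(z<.2)
    for k,M in(("caps",caps),("red",red)):
        k_,L,st,c=cv2.connectedComponentsWithStats(M.astype(np.uint8))
        for i in range(1,k_):
            if st[i,4]>100:
                q=L==i; zz=np.percentile(z[q],[5,50,95]).round(4); R=ray(m,np.argwhere(q)[:,::-1].astype(float),np.median(z[q]) if k=="caps" else .022)
                print(k,st[i],zz,"rect",rect(R))
    # gauge: deck and rails
    k_,L,st,c=cv2.connectedComponentsWithStats(gauge.astype(np.uint8))
    for i in range(1,k_):
        if st[i,4]>150: q=L==i; print("blob",st[i],rect(P[q]),np.percentile(z[q],[5,50,95]).round(3))
    rails=roi&(z>.033)&~caps&(x>.4)&(x<.6)&(y>-.3)&(y<.2)
    pt=P[rails]; print("high pts",rect(pt),np.median(pt[:,2]).round(4))
    br=roi&mask(p,18,32,140)
    print("brass/yellow",br.sum(),rect(P[br]))
    c=(p[180:240,200:380] if n=="top" else p[165:250,195:365]);cv2.imwrite(f"pics/{n}0c.png",cv2.resize(c,None,fx=4.4,fy=4.4,interpolation=2))
E
```

```text
top table z 0.0017692800897886052
caps [337 199  23  17 380] [0.0515 0.0581 0.0631] rect (array([ 500.5, -203. ]), array([69.2, 50.6]), 88.81)
caps [288 200  23  17 373] [0.0506 0.0578 0.0633] rect (array([500.6, -50.9]), array([68.5, 50.6]), 88.81)
caps [313 200  23  16 360] [0.0533 0.0581 0.064 ] rect (array([ 500.5, -128.4]), array([68.5, 47.4]), 88.81)
red [ 279  149   38   38 1435] [-0.0002  0.0059  0.0191] rect (array([640.6, -50.3]), array([120.2, 123.4]), 88.75)
blob [239 135  27  24 409] (array([714.4,  96.5]), array([79.7, 66.3]), 65.97) [0.028 0.045 0.051]
blob [277 146  42  42 838] (array([648.1, -50.6]), array([134.1, 138.5]), 88.77) [0.006 0.01  0.025]
blob [ 216  190  150   39 4906] (array([507.3, -24.2]), array([477.2, 123.8]), 88.76) [0.008 0.028 0.061]
blob [316 237  26  29 418] (array([ 366.1, -142.1]), array([78.4, 60.7]), 23.07) [0.039 0.046 0.052]
high pts (array([481.4, -26.5]), array([455.9, 146.6]), 85.94) 0.0413
brass/yellow 25 (array([488.1,  15.3]), array([19. , 77.5]), 89.51)
scene table z 0.0022089789946506677
caps [ 213  181   73   31 1122] [0.0458 0.0584 0.0627] rect (array([ 509.4, -124. ]), array([227.5,  63.4]), 89.5)
red [ 233  222   54   50 1756] [0.0022 0.0069 0.0232] rect (array([650.8, -45.6]), array([132. , 134.9]), 88.49)
blob [248 153  21  26 384] (array([ 350.8, -142.2]), array([111.3,  61.9]), 25.85) [0.011 0.046 0.051]
blob [ 206  179  151   64 4619] (array([495.1, -25.2]), array([470.3, 134.8]), 89.86) [0.01  0.034 0.061]
blob [ 232  221   55   50 1119] (array([641.6, -50.9]), array([137.5, 146.1]), 88.65) [0.006 0.009 0.025]
blob [286 258  31  31 541] (array([699.5,  93.7]), array([83.8, 72.3]), 67.12) [0.024 0.046 0.05 ]
high pts (array([482.1, -25.7]), array([458.1, 149.9]), 86.16) 0.041
brass/yellow 135 (array([508.3,  12.3]), array([382.9, 107.2]), 89.61)
```

View pics/top0c.png

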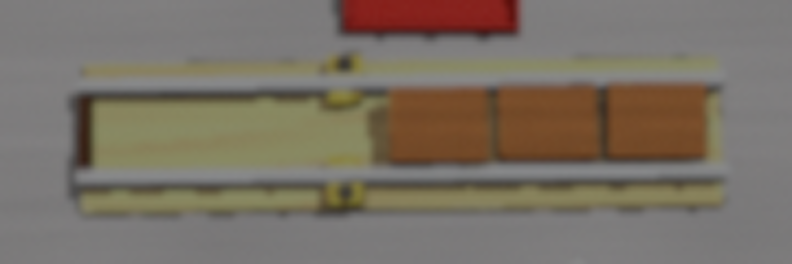

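The crop shows the lane with the deck's outfeed on the left and the end stop at col 85. The jaws are at cols 325–362, and the three caps span 388–705. Next I'll move above the infeed end and measure closer with the wrist camera.

Call:
jog_arm:
  deltas:
    - {"grip": 0,"tx": 32.5,"ty": -17.8,"tz": -6,"twist": 0.457}
    - {"grip": 0,"tx": 32.5,"ty": -17.8,"tz": -6,"twist": 0.457}
    - {"grip": 0,"tx": 32.5,"ty": -17.8,"tz": -6,"twist": 0.457}
    - {"grip": 0,"tx": 32.5,"ty": -17.8,"tz": -6,"twist": 0.457}
    - {"grip": 0,"tx": 32.5,"ty": -17.8,"tz": -6,"twist": 0.457}
    - {"grip": 0,"tx": 32.5,"ty": -17.8,"tz": -6,"twist": 0.457}
    - {"grip": 0,"tx": 32.5,"ty": -17.8,"tz": -6,"twist": 0.457}
    - {"grip": 0,"tx": 32.5,"ty": -17.8,"tz": -6,"twist": 0.457}
    - {"grip": 0,"tx": 32.5,"ty": -17.8,"tz": -6,"twist": 0.457}
    - {"grip": 0,"tx": 32.5,"ty": -17.8,"tz": -6,"twist": 0.457}
    - {"grip": 0,"tx": 32.5,"ty": -17.8,"tz": -6,"twist": 0.457}
    - {"grip": 0,"tx": 32.5,"ty": -17.8,"tz": -6,"twist": 0.457}
    - {"grip": 0,"tx": 32.5,"ty": -17.8,"tz": -6,"twist": 0.457}

```text
clock: 1.18
ee_pos: [0.4989, -0.2813, 0.274]
eef_rot: [1.0, -0.001, -0.001, 0.0]
ft_force: [-0.2, -0.7, 1.0]
opening: 0.0074
grip_force: 0.0
```

Run:
```python
from h import *
s=robot.observe();print(s["clock"],s["ee_pos"].round(4),s["eef_rot"].round(4),s["q"].round(2),s["ft_force"].round(2))
m=optics.camera_model("wrist");p,d=optics.grab_frame("wrist");cv2.imwrite("pics/w1.png",p);np.savez("pics/w1.npz",d=d,mtx=m["mtx"],world_to_cam=m["world_to_cam"]);print(np.round(np.linalg.inv(m["world_to_cam"]),3))
```

```text
1.1833 [ 0.4989 -0.2813  0.274 ] [ 1.e+00 -9.e-04 -7.e-04  2.e-04] [ 0.51  0.29 -0.07  1.73  0.02  1.13 -1.14] [-0.21 -0.66  0.96]
[[-0.001  0.954  0.299  0.583]
 [-1.    -0.001 -0.001 -0.28 ]
 [-0.    -0.299  0.954  0.445]
 [ 0.     0.     0.     1.   ]]
```

View pics/w1.png

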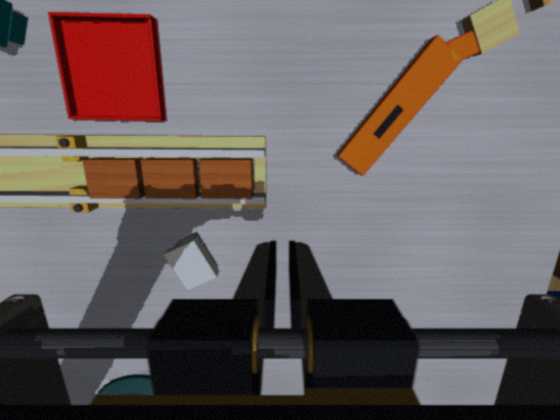

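The wrist view shows the caps at cols 85–253, rows 158–197. The infeed deck end is at col 266, the jaw lugs are at (65,142) and (80,207), and the tray is at cols 52–165, rows 13–122. The white decoy at (190,260) is clear of the gauge.

Run:
```python
from h import *
p=cv2.imread("pics/w1.png");f=np.load("pics/w1.npz");d=f["d"];m=dict(mtx=f["mtx"],world_to_cam=f["world_to_cam"]);P=cloud(d,m)
x,y,z=P[...,0],P[...,1],P[...,2]
caps=mask(p,3,15,120,30)&(z>.05)&(y<.1)
k,L,st,c=cv2.connectedComponentsWithStats(caps.astype(np.uint8))
for i in range(1,k):
    if st[i,4]>300:
        q=L==i;zz=np.median(z[q]);print("cap",st[i],zz.round(4),rect(ray(m,np.argwhere(q)[:,::-1].astype(float),zz)))
rail=(z>.036)&(z<.046)&(x>.43)&(x<.57)&(y<.05)&(y>-.27)
for lo,hi in((.45,.50),(.50,.55)):
    q=rail&(x>lo)&(x<hi); a=np.polyfit(y[q],x[q],1);print("rail",q.sum(),"slope",a[0].round(4),"x at y=-.2,0:",np.polyval(a,[-.2,0]).round(4),np.percentile(x[q],[5,50,95]).round(4),y[q].min().round(4),np.median(z[q]).round(4))
deck=(z>.008)&(z<.017)&(x>.45)&(x<.56)&(y<.05); print("deck ymin",np.percentile(y[deck],[.5,1,2]).round(4),np.median(z[deck]))
hsv=cv2.cvtColor(p,cv2.COLOR_BGR2HSV)
for r,cc in((142,65),(207,80)):
    w=hsv[r-12:r+13,cc-20:cc+25]; q=np.zeros(d.shape,bool);q[r-12:r+13,cc-20:cc+25]=(w[...,1]>150)&(w[...,0]>15)&(w[...,0]<35)
    print("lug",q.sum(),np.percentile(y[q],[3,50,97]).round(4),np.percentile(x[q],[3,50,97]).round(4),np.median(z[q]).round(4))
red=(mask(p,0,3,170)|mask(p,175,180,170))&(x>.55)
wall=red&(z>.017)&(y<.1); print("tray rim",rect(P[wall]),np.median(z[wall]).round(4));fl=red&(z<.01);print("floor z",np.median(z[fl]))
```

```text
cap [  83  159   59   39 2081] 0.0591 (array([504.6, -51.5]), array([74.2, 52.1]), 89.94)
cap [ 141  159   56   39 2052] 0.059 (array([ 504.5, -127.9]), array([72.5, 52.1]), 89.94)
cap [ 199  159   54   39 2020] 0.059 (array([ 504.4, -204.1]), array([70.5, 52.2]), 89.94)
rail 1401 slope -0.0112 x at y=-.2,0: [0.4701 0.4678] [0.4565 0.4682 0.4778] -0.2542 0.0421
rail 2068 slope 0.019 x at y=-.2,0: [0.5342 0.538 ] [0.5296 0.5365 0.543 ] -0.2555 0.0421
deck ymin [-0.3852 -0.3774 -0.3623] 0.013109941307345552
lug 231 [0.0036 0.0056 0.0276] [0.5445 0.5526 0.5587] 0.0373
lug 100 [0.0044 0.0076 0.0272] [0.4517 0.4572 0.4628] 0.0387
tray rim (array([ 643.2, -132.4]), array([298.1, 128.5]), 88.99) 0.0225
floor z 0.0060643649391261545
```

Call:
jog_arm:
  deltas:
    - {"grip": 0,"tx": 0.46,"ty": 0,"tz": 4}
    - {"grip": 0,"tx": 0.46,"ty": 0,"tz": 8}
    - {"grip": 0,"tx": 0.46,"ty": 0,"tz": 12}
    - {"grip": 0,"tx": 0.46,"ty": 0,"tz": 16}
    - {"grip": 0,"tx": 0.46,"ty": 0,"tz": 20}
    - {"grip": 0,"tx": 0.46,"ty": 0,"tz": 23}
    - {"grip": 0,"tx": 0.46,"ty": 0,"tz": 25.1}
    - {"grip": 0,"tx": 0.46,"ty": 0,"tz": 25.1}
    - {"grip": 0,"tx": 0.46,"ty": 0,"tz": 25.1}

```text
invalid input at $.deltas[0]: expected keys grip, tx, ty, tz, twist
```

Call:
jog_arm:
  deltas:
    - {"grip": 0,"ty": -0.7}
    - {"grip": 0,"ty": -1.4}
    - {"grip": 0,"ty": -2.1}
    - {"grip": 0,"ty": -2.6}
    - {"grip": 0,"ty": -3.1}
    - {"grip": 0,"ty": -3.6}
    - {"grip": 0,"ty": -4.0}
    - {"grip": 0,"ty": -4.4}
    - {"grip": 0,"ty": -4.8}
    - {"grip": 0,"ty": -4.8}

```text
invalid input at $.deltas[0]: expected keys grip, tx, ty, tz, twist
```

Call:
jog_arm:
  deltas:
    - {"grip": 0,"tx": 0.46,"ty": 0,"tz": 4,"twist": 0}
    - {"grip": 0,"tx": 0.46,"ty": 0,"tz": 8,"twist": 0}
    - {"grip": 0,"tx": 0.46,"ty": 0,"tz": 12,"twist": 0}
    - {"grip": 0,"tx": 0.46,"ty": 0,"tz": 16,"twist": 0}
    - {"grip": 0,"tx": 0.46,"ty": 0,"tz": 20,"twist": 0}
    - {"grip": 0,"tx": 0.46,"ty": 0,"tz": 23,"twist": 0}
    - {"grip": 0,"tx": 0.46,"ty": 0,"tz": 25.1,"twist": 0}
    - {"grip": 0,"tx": 0.46,"ty": 0,"tz": 25.1,"twist": 0}
    - {"grip": 0,"tx": 0.46,"ty": 0,"tz": 25.1,"twist": 0}

```text
clock: 1.98
ee_pos: [0.5033, -0.2807, 0.0227]
eef_rot: [1.0, -0.001, -0.001, -0.0]
ft_force: [-0.2, -0.4, 0.6]
opening: 0.0006
grip_force: 0.0
```

Call:
jog_arm:
  deltas:
    - {"grip": 0,"tx": 0,"ty": -0.7,"tz": 0,"twist": 0}
    - {"grip": 0,"tx": 0,"ty": -1.4,"tz": 0,"twist": 0}
    - {"grip": 0,"tx": 0,"ty": -2.0,"tz": 0,"twist": 0}
    - {"grip": 0,"tx": 0,"ty": -2.5,"tz": 0,"twist": 0}
    - {"grip": 0,"tx": 0,"ty": -3.0,"tz": 0,"twist": 0}
    - {"grip": 0,"tx": 0,"ty": -3.5,"tz": 0,"twist": 0}
    - {"grip": 0,"tx": 0,"ty": -4.0,"tz": 0,"twist": 0}
    - {"grip": 0,"tx": 0,"ty": -4.5,"tz": 0,"twist": 0}
    - {"grip": 0,"tx": 0,"ty": -4.8,"tz": 0,"twist": 0}

```text
clock: 2.73
ee_pos: [0.5058, -0.2337, 0.0248]
eef_rot: [1.0, -0.0, 0.001, 0.002]
ft_force: [0.8, -6.5, 5.3]
opening: -0.0001
grip_force: 3.6
```

```bash
cat >> h.py <<'E'
def look(tag,cams=("top",)):
    s=robot.observe();print(s["clock"].round(2),s["ee_pos"].round(4),s["ft_force"].round(1))
    for n in cams:
        m=optics.camera_model(n);p,d=optics.grab_frame(n);cv2.imwrite(f"pics/{n}_{tag}.png",p);P=cloud(d,m)
        x,y,z=P[...,0],P[...,1],P[...,2]
        M=mask(p,3,15,110,30)&(z>.045)&(z<.075)&(x>.46)&(x<.545)&(y<.2)&(y>-.3)
        k,L,st,c=cv2.connectedComponentsWithStats(M.astype(np.uint8))
        for i in range(1,k):
            if st[i,4]>60:
                q=L==i;zz=np.median(z[q]);R=ray(m,np.argwhere(q)[:,::-1].astype(float),.058);print(n,st[i],zz.round(4),"y",(R[:,1].min().round(4),R[:,1].max().round(4)),rect(R))
E
python3 -c "
from h import *
look('2',('top','scene','wrist'))"
```

```text
Traceback (most recent call last):
  File "h.py", line 17, in look
    s=robot.observe();print(s["clock"].round(2),s["ee_pos"].round(4),s["ft_force"].round(1))
                            ^^^^^^^^^^^^^^^^
AttributeError: 'float' object has no attribute 'round'
```

```bash
sed -i 's/s\["clock"\].round(2)/round(float(s["clock"]),2)/' h.py; python3 -c "
from h import *
look('2',('top','scene','wrist'))
a=cv2.imread('pics/scene_2.png')[120:270,180:380];b=cv2.imread('pics/wrist_2.png')
cv2.imwrite('pics/c2.png',np.vstack([cv2.resize(a,(400,300),interpolation=2),cv2.resize(b,(400,300))]))"
```

```text
2.73 [ 0.5058 -0.2337  0.0248] [ 0.8 -6.5  5.3]
top [286 200  68  17 797] 0.058 y (np.float64(-0.2176), np.float64(-0.0104)) (array([ 499.2, -114.2]), array([207.6,  50.5]), 88.82)
scene [ 219  184   69   28 1023] 0.0584 y (np.float64(-0.2162), np.float64(-0.0044)) (array([ 508.4, -110.3]), array([ 62.1, 211.9]), 0.43)
wrist [    0   229   256    98 20625] 0.0589 y (np.float64(-0.218), np.float64(-0.0762)) (array([ 505.8, -147.1]), array([ 59.1, 141.8]), 0.01)
```

View pics/c2.png

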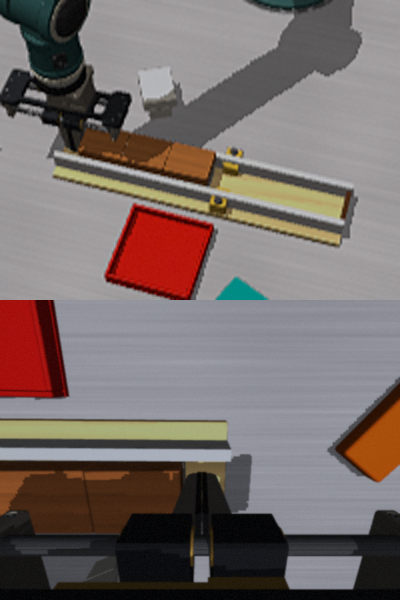

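The runners are now touching each other. The train front is at about y=-0.007, the mouth is at about 0.003, and the finger is pushing in the lane.

Call:
jog_arm:
  deltas:
    - {"grip": 0,"tx": 0,"ty": -0.4,"tz": 0,"twist": 0}
    - {"grip": 0,"tx": 0,"ty": -0.8,"tz": 0,"twist": 0}
    - {"grip": 0,"tx": 0,"ty": -1.2,"tz": 0,"twist": 0}
    - {"grip": 0,"tx": 0,"ty": -1.6,"tz": 0,"twist": 0}
    - {"grip": 0,"tx": 0,"ty": -2.0,"tz": 0,"twist": 0}
    - {"grip": 0,"tx": 0,"ty": -2.3,"tz": 0,"twist": 0}
    - {"grip": 0,"tx": 0,"ty": -2.3,"tz": 0,"twist": 0}

```text
clock: 3.47
ee_pos: [0.5055, -0.2101, 0.0245]
eef_rot: [1.0, 0.0, 0.001, 0.001]
ft_force: [0.7, -5.3, 3.5]
opening: 0.0004
grip_force: 2.7
```

Call:
jog_arm:
  deltas:
    - {"grip": 0,"tx": 0,"ty": -0.7,"tz": 0,"twist": 0}
    - {"grip": 0,"tx": 0,"ty": -1.4,"tz": 0,"twist": 0}
    - {"grip": 0,"tx": 0,"ty": -2.1,"tz": 0,"twist": 0}
    - {"grip": 0,"tx": 0,"ty": -2.8,"tz": 0,"twist": 0}
    - {"grip": 0,"tx": 0,"ty": -3.5,"tz": 0,"twist": 0}
    - {"grip": 0,"tx": 0,"ty": -4.2,"tz": 0,"twist": 0}
    - {"grip": 0,"tx": 0,"ty": -4.9,"tz": 0,"twist": 0}
    - {"grip": 0,"tx": 0,"ty": -5.4,"tz": 0,"twist": 0}
    - {"grip": 0,"tx": 0,"ty": -5.8,"tz": 0,"twist": 0}
    - {"grip": 0,"tx": 0,"ty": -6.2,"tz": 0,"twist": 0}
    - {"grip": 0,"tx": 0,"ty": -6.6,"tz": 0,"twist": 0}
    - {"grip": 0,"tx": 0,"ty": -7.0,"tz": 0,"twist": 0}
    - {"grip": 0,"tx": 0,"ty": -7.4,"tz": 0,"twist": 0}
    - {"grip": 0,"tx": 0,"ty": -7.4,"tz": 0,"twist": 0}

```text
clock: 4.63
ee_pos: [0.5052, -0.1357, 0.0243]
eef_rot: [1.0, 0.0, 0.001, 0.001]
ft_force: [0.9, -4.4, 3.2]
opening: 0.0009
grip_force: 2.5
```

Call:
jog_arm:
  deltas:
    - {"grip": 0,"tx": 0,"ty": -0.7,"tz": 0,"twist": 0}
    - {"grip": 0,"tx": 0,"ty": -1.4,"tz": 0,"twist": 0}
    - {"grip": 0,"tx": 0,"ty": -2.1,"tz": 0,"twist": 0}
    - {"grip": 0,"tx": 0,"ty": -2.8,"tz": 0,"twist": 0}
    - {"grip": 0,"tx": 0,"ty": -3.5,"tz": 0,"twist": 0}
    - {"grip": 0,"tx": 0,"ty": -4.1,"tz": 0,"twist": 0}
    - {"grip": 0,"tx": 0,"ty": -4.5,"tz": 0,"twist": 0}
    - {"grip": 0,"tx": 0,"ty": -4.9,"tz": 0,"twist": 0}
    - {"grip": 0,"tx": 0,"ty": -5.3,"tz": 0,"twist": 0}
    - {"grip": 0,"tx": 0,"ty": -5.7,"tz": 0,"twist": 0}
    - {"grip": 0,"tx": 0,"ty": -5.7,"tz": 0,"twist": 0}

```text
clock: 5.55
ee_pos: [0.5057, -0.0798, 0.0243]
eef_rot: [1.0, -0.0, 0.001, 0.001]
ft_force: [2.3, -6.6, 4.8]
opening: 0.0004
grip_force: 4.1
```

```bash
python3 -c "
from h import *
look('3',('top','scene','wrist'))
a=cv2.imread('pics/scene_3.png')[120:270,180:380];b=cv2.imread('pics/wrist_3.png')
cv2.imwrite('pics/c3.png',np.vstack([cv2.resize(a,(400,300),interpolation=2),cv2.resize(b,(400,300))]))"
```

```text
5.55 [ 0.5057 -0.0798  0.0243] [ 2.3 -6.6  4.8]
top [237 201  61  17 744] 0.0582 y (np.float64(-0.0442), np.float64(0.1419)) (array([501. ,  48.8]), array([186.2,  50.7]), 89.84)
scene [ 266  195   70   28 1061] 0.0586 y (np.float64(-0.0632), np.float64(0.1471)) (array([508.3,  41.8]), array([210.4,  63.3]), 88.69)
wrist [    0   228   256    99 20843] 0.0589 y (np.float64(-0.0648), np.float64(0.0767)) (array([506.2,   6. ]), array([141. ,  59.2]), 89.35)
```

View pics/c3.png

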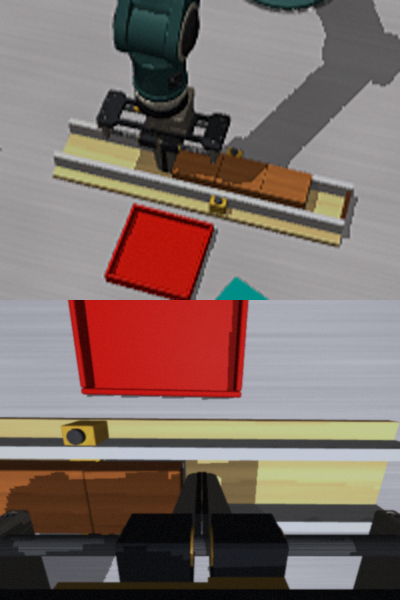

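The third runner's rear is at about -0.064, so its front is at about 0.006, right at the mouth. The first two are ahead of it. A gentle extra nudge will confirm the bind.

Call:
jog_arm:
  deltas:
    - {"grip": 0,"tx": 0,"ty": -0.3,"tz": 0,"twist": 0}
    - {"grip": 0,"tx": 0,"ty": -0.6,"tz": 0,"twist": 0}
    - {"grip": 0,"tx": 0,"ty": -0.8,"tz": 0,"twist": 0}
    - {"grip": 0,"tx": 0,"ty": -0.8,"tz": 0,"twist": 0}

```text
clock: 6.03
ee_pos: [0.5077, -0.0782, 0.0254]
eef_rot: [1.0, -0.003, 0.003, 0.004]
ft_force: [2.9, -21.2, 8.5]
opening: 0.0003
grip_force: 11.6
```

It's bound: about 21 N with almost no advance. The wide one is third, so I back off, rise, turn and go above it.

Call:
jog_arm:
  deltas:
    - {"grip": 0,"tx": 0,"ty": 0.8,"tz": 0,"twist": 0}
    - {"grip": 0,"tx": 0,"ty": 2.0,"tz": 0,"twist": 0}
    - {"grip": 0,"tx": 0,"ty": 3.0,"tz": 0,"twist": 0}
    - {"grip": 0,"tx": 0,"ty": 3.0,"tz": -3.5,"twist": 0}
    - {"grip": 0,"tx": 0,"ty": 3.0,"tz": -7,"twist": 0}
    - {"grip": 8,"tx": 0,"ty": 2.0,"tz": -11,"twist": -0.12}
    - {"grip": 8,"tx": 0.1,"ty": 0.0,"tz": -14,"twist": -0.24}
    - {"grip": 8,"tx": 0.1,"ty": -2.0,"tz": -14,"twist": -0.36}
    - {"grip": 8,"tx": 0.1,"ty": -4.4,"tz": -14,"twist": -0.48}
    - {"grip": 8,"tx": 0.1,"ty": -4.4,"tz": -14,"twist": -0.6}
    - {"grip": 8,"tx": 0.1,"ty": -4.4,"tz": -14,"twist": -0.72}
    - {"grip": 8,"tx": 0.1,"ty": -4.4,"tz": -14,"twist": -0.84}
    - {"grip": 8,"tx": 0.1,"ty": -4.4,"tz": -14,"twist": -0.96}
    - {"grip": 8,"tx": 0.1,"ty": -4.4,"tz": -14,"twist": -1.08}
    - {"grip": 8,"tx": 0.1,"ty": -4.4,"tz": -14,"twist": -1.2}
    - {"grip": 8,"tx": 0.1,"ty": -4.4,"tz": -14,"twist": -1.32}
    - {"grip": 8,"tx": 0.1,"ty": -4.4,"tz": -14,"twist": -1.44}
    - {"grip": 8,"tx": 0.1,"ty": -4.4,"tz": -14,"twist": -1.571}
    - {"grip": 8,"tx": 0.1,"ty": -4.4,"tz": -14,"twist": -1.571}
    - {"grip": 8,"tx": 0.1,"ty": -4.4,"tz": -14,"twist": -1.571}

```text
clock: 7.7
ee_pos: [0.5049, -0.0256, 0.163]
eef_rot: [0.708, 0.706, -0.0, -0.001]
ft_force: [-0.4, 0.5, 0.1]
opening: 0.0798
grip_force: 0.0
```

```bash
python3 -c "
from h import *
look('4',('top','scene','wrist'));print(robot.observe()['q'].round(2))"
```

```text
7.7 [ 0.5049 -0.0256  0.163 ] [-0.4  0.5  0.1]
top [236 201  45  16 708] 0.0583 y (np.float64(0.0079), np.float64(0.145)) (array([501.6,  76.8]), array([137.3,  47.4]), 88.82)
scene [ 266  193   71   31 1116] 0.0585 y (np.float64(-0.0632), np.float64(0.1492)) (array([508.7,  42.8]), array([212.4,  62.5]), 88.69)
wrist [  251     5    64   238 13623] 0.0589 y (np.float64(-0.0626), np.float64(0.1486)) (array([504.2,  43. ]), array([211.3,  53.4]), 89.72)
[ 0.33  0.33 -0.41  1.98  0.17  0.87 -0.17]
```

View pics/wrist_4.png

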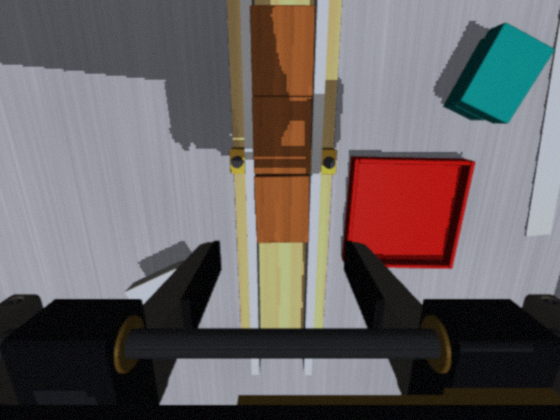

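The bound runner is at rows 175–242, just before the jaw lugs (row 160). The other two are at rows 5–175. The tray is at cols 345–470, rows 157–268.

Call:
jog_arm:
  deltas:
    - {"grip": 8,"tx": -0.24,"ty": -0.07,"tz": 3.5,"twist": 0}
    - {"grip": 8,"tx": -0.24,"ty": -0.07,"tz": 7,"twist": 0}
    - {"grip": 8,"tx": -0.24,"ty": -0.07,"tz": 9.5,"twist": 0}
    - {"grip": 8,"tx": -0.24,"ty": -0.07,"tz": 11,"twist": 0}
    - {"grip": 8,"tx": -0.24,"ty": -0.07,"tz": 11.8,"twist": 0}
    - {"grip": 8,"tx": -0.24,"ty": -0.07,"tz": 11.8,"twist": 0}
    - {"grip": 4.5,"tx": -0.24,"ty": -0.07,"tz": 11.8,"twist": 0}
    - {"grip": 4.5,"tx": -0.24,"ty": -0.07,"tz": 11.8,"twist": 0}
    - {"grip": 4.5,"tx": -0.24,"ty": -0.07,"tz": 11.8,"twist": 0}
    - {"grip": 4.5,"tx": -0.24,"ty": -0.07,"tz": 11.8,"twist": 0}
    - {"grip": 4.5,"tx": -0.24,"ty": -0.07,"tz": 11.8,"twist": 0}

```text
clock: 8.77
ee_pos: [0.5054, -0.0283, 0.0466]
eef_rot: [0.707, 0.707, 0.0, 0.001]
ft_force: [0.5, -0.6, 5.3]
opening: 0.0538
grip_force: 30.0
```

Call:
jog_arm:
  deltas:
    - {"grip": 4.5,"tx": -0.4,"ty": 0,"tz": 0,"twist": 0}
    - {"grip": 4.5,"tx": -1.0,"ty": 0,"tz": 0,"twist": 0}
    - {"grip": 4.5,"tx": -1.0,"ty": 0,"tz": -0.5,"twist": 0}
    - {"grip": 4.5,"tx": -1.0,"ty": 0,"tz": -1.5,"twist": 0}
    - {"grip": 4.5,"tx": -1.0,"ty": 0,"tz": -3.5,"twist": 0}
    - {"grip": 4.5,"tx": -1.0,"ty": 0,"tz": -6,"twist": 0}
    - {"grip": 4.5,"tx": -1.0,"ty": 0,"tz": -9,"twist": 0}
    - {"grip": 4.5,"tx": -1.0,"ty": 0,"tz": -10,"twist": 0}
    - {"grip": 4.5,"tx": -1.0,"ty": 0,"tz": -10,"twist": 0}

```text
clock: 9.52
ee_pos: [0.5067, -0.0385, 0.1484]
eef_rot: [0.707, 0.707, 0.002, 0.002]
ft_force: [0.6, 1.0, -1.7]
opening: 0.0534
grip_force: 30.0
```

Run:
```python
from h import *
look('5',('top','scene','wrist'));s=robot.observe();print(s["opening"],s["grip_force"])
for n in("scene","wrist"):
    m=optics.camera_model(n);p,d=optics.grab_frame(n);P=cloud(d,m);x,y,z=P[...,0],P[...,1],P[...,2]
    M=(mask(p,0,3,150)|mask(p,175,180,150))&(x>.56)&(x<.74)&(y>-.14)&(y<.04)
    k,L,st,c=cv2.connectedComponentsWithStats(M.astype(np.uint8));q=L==1+st[1:,4].argmax()
    w=q&(z>.017)&(z<.03);print(n,"rim",w.sum(),rect(P[w]),"x",np.percentile(x[w],[1,99]).round(4),"y",np.percentile(y[w],[1,99]).round(4),"z",np.percentile(z[w],90).round(4),"floor",np.median(z[q&(z<.012)]).round(4))
```

```text
9.52 [ 0.5067 -0.0385  0.1484] [ 0.6  1.  -1.7]
top [236 201  45  16 708] 0.0581 y (np.float64(0.0078), np.float64(0.145)) (array([501.6,  76.8]), array([137.3,  47.4]), 88.82)
scene [289 197  48  26 752] 0.0586 y (np.float64(0.0094), np.float64(0.1494)) (array([508.6,  79.4]), array([ 65. , 139.9]), 0.05)
wrist [  250     0    69   164 10490] 0.0589 y (np.float64(0.009), np.float64(0.1331)) (array([504.1,  71.2]), array([124.2,  53.4]), 89.59)
0.053834056055487266 29.978939294815063
scene rim 271 (array([647. , -46.7]), array([128.9, 130.7]), 88.54) x [0.5822 0.7121] y [-0.112   0.0178] z 0.0254 floor 0.0059
wrist rim 2480 (array([645.2, -46.8]), array([129. , 129.5]), 88.75) x [0.5803 0.7093] y [-0.1107  0.0182] z 0.0233 floor 0.0058
```

View pics/wrist_5.png

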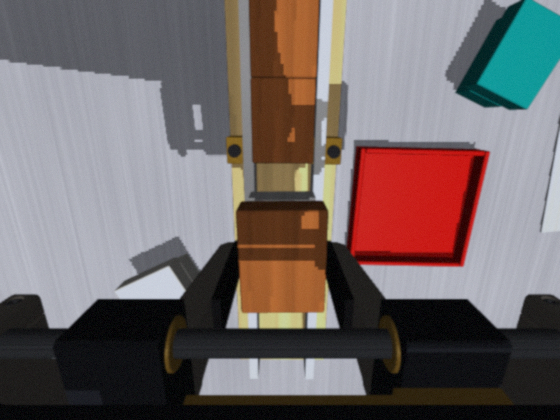

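The runner is held level (rows 200–312), and the two good ones stay in the jaws and outfeed (rows 0–163). The tray centre is at about (0.645,-0.047).

Call:
jog_arm:
  deltas:
    - {"grip": 4.5,"tx": -0.85,"ty": 2,"tz": 0,"twist": 0}
    - {"grip": 4.5,"tx": -0.85,"ty": 5,"tz": 0,"twist": 0}
    - {"grip": 4.5,"tx": -0.85,"ty": 8,"tz": 0,"twist": 0}
    - {"grip": 4.5,"tx": -0.85,"ty": 11,"tz": 0,"twist": 0}
    - {"grip": 4.5,"tx": -0.85,"ty": 13,"tz": 0,"twist": 0}
    - {"grip": 4.5,"tx": -0.85,"ty": 13.8,"tz": 0,"twist": 0}
    - {"grip": 4.5,"tx": -0.85,"ty": 13.8,"tz": 1,"twist": 0}
    - {"grip": 4.5,"tx": -0.85,"ty": 13.8,"tz": 3.5,"twist": 0}
    - {"grip": 4.5,"tx": -0.85,"ty": 13.8,"tz": 6.5,"twist": 0}
    - {"grip": 4.5,"tx": -0.85,"ty": 13.8,"tz": 8.5,"twist": 0}
    - {"grip": 4.5,"tx": -0.85,"ty": 13.8,"tz": 9.7,"twist": 0}
    - {"grip": 4.5,"tx": -0.85,"ty": 13.8,"tz": 10.4,"twist": 0}
    - {"grip": 4.5,"tx": -0.85,"ty": 13.8,"tz": 10.4,"twist": 0}

```text
clock: 10.85
ee_pos: [0.641, -0.0464, 0.0406]
eef_rot: [0.707, 0.708, -0.001, -0.001]
ft_force: [-0.2, 0.2, -1.9]
opening: 0.0537
grip_force: 30.0
```

Call:
jog_arm:
  deltas:
    - {"grip": 4.5,"tx": 0,"ty": 0,"tz": 0.1,"twist": 0}
    - {"grip": 4.5,"tx": 0,"ty": 0,"tz": 0.2,"twist": 0}
    - {"grip": 4.5,"tx": 0,"ty": 0,"tz": 0.2,"twist": 0}

```text
clock: 11.1
ee_pos: [0.6431, -0.0467, 0.04]
eef_rot: [0.707, 0.707, 0.0, 0.0]
ft_force: [0.5, 0.4, -1.5]
opening: 0.0537
grip_force: 30.0
```

Call:
jog_arm:
  deltas:
    - {"grip": 4.5,"tx": 0,"ty": 0,"tz": 0.1,"twist": 0}
    - {"grip": 4.5,"tx": 0,"ty": 0,"tz": 0.15,"twist": 0}
    - {"grip": 4.5,"tx": 0,"ty": 0,"tz": 0.15,"twist": 0}

```text
clock: 11.35
ee_pos: [0.6433, -0.0466, 0.0393]
eef_rot: [0.707, 0.707, 0.0, 0.0]
ft_force: [-1.6, 0.2, 3.9]
opening: 0.0536
grip_force: 30.0
```

Contact with the floor, so I release, rise, turn back and close.

Call:
jog_arm:
  deltas:
    - {"grip": 7,"tx": 0,"ty": 0,"tz": 0,"twist": 0}
    - {"grip": 7,"tx": 0,"ty": 0,"tz": 0,"twist": 0}
    - {"grip": 7,"tx": 0,"ty": 0,"tz": 0,"twist": 0}
    - {"grip": 7,"tx": 0,"ty": 0,"tz": -1,"twist": 0}
    - {"grip": 7,"tx": 0,"ty": 0,"tz": -3.5,"twist": 0}
    - {"grip": 7,"tx": 0,"ty": 0,"tz": -7,"twist": 0}
    - {"grip": 7,"tx": 0,"ty": 0,"tz": -11,"twist": 0}
    - {"grip": 0,"tx": 0,"ty": -3,"tz": -13,"twist": 0.12}
    - {"grip": 0,"tx": 0.5,"ty": -7,"tz": -13,"twist": 0.24}
    - {"grip": 0,"tx": 1,"ty": -11,"tz": -13,"twist": 0.36}
    - {"grip": 0,"tx": 1.1,"ty": -13.8,"tz": -13,"twist": 0.48}
    - {"grip": 0,"tx": 1.1,"ty": -13.8,"tz": -13,"twist": 0.6}
    - {"grip": 0,"tx": 1.1,"ty": -13.8,"tz": -13,"twist": 0.72}
    - {"grip": 0,"tx": 1.1,"ty": -13.8,"tz": -13,"twist": 0.84}
    - {"grip": 0,"tx": 1.1,"ty": -13.8,"tz": -13,"twist": 0.96}
    - {"grip": 0,"tx": 1.1,"ty": -13.8,"tz": -13,"twist": 1.08}
    - {"grip": 0,"tx": 1.1,"ty": -13.8,"tz": -13,"twist": 1.2}
    - {"grip": 0,"tx": 1.1,"ty": -13.8,"tz": -13,"twist": 1.32}
    - {"grip": 0,"tx": 1.1,"ty": -13.8,"tz": -13,"twist": 1.44}
    - {"grip": 0,"tx": 1.1,"ty": -13.8,"tz": -13,"twist": 1.571}

```text
clock: 13.02
ee_pos: [0.505, -0.0355, 0.1688]
eef_rot: [1.0, 0.001, 0.0, -0.0]
ft_force: [0.1, -0.5, 0.6]
opening: 0.0006
grip_force: 0.0
```

Run:
```python
from h import *
look('6',('scene','wrist'));s=robot.observe();print(s["opening"],s["eef_rot"].round(3))
a=cv2.imread('pics/scene_6.png')[120:270,180:380];b=cv2.imread('pics/wrist_6.png')
cv2.imwrite('pics/c6.png',np.vstack([cv2.resize(a,(400,300),interpolation=2),cv2.resize(b,(400,300))]))
```

```text
13.02 [ 0.505  -0.0355  0.1688] [ 0.1 -0.5  0.6]
scene [288 197  49  27 751] 0.0585 y (np.float64(0.0092), np.float64(0.1493)) (array([509.6,  79.5]), array([139.3,  63.1]), 88.25)
wrist [  99  178  144   53 7251] 0.059 y (np.float64(0.0069), np.float64(0.1487)) (array([505.2,  77.7]), array([141.7,  55. ]), 89.79)
9.464784215469267e-05 [1.    0.003 0.    0.   ]
```

View pics/c6.png

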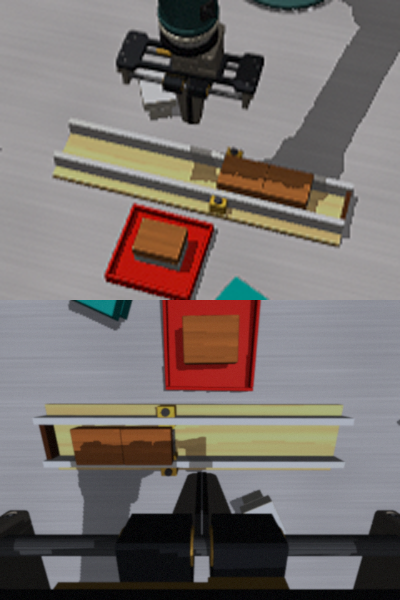

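The reject stands upright in the tray. The two good runners are still partly in the jaws, with the rear at about y=0.008. Next I lower the pusher behind them.

Call:
jog_arm:
  deltas:
    - {"grip": 0,"tx": -0.1,"ty": 0,"tz": 4,"twist": 0}
    - {"grip": 0,"tx": -0.1,"ty": 0,"tz": 8,"twist": 0}
    - {"grip": 0,"tx": -0.1,"ty": 0,"tz": 11,"twist": 0}
    - {"grip": 0,"tx": -0.1,"ty": 0,"tz": 13.5,"twist": 0}
    - {"grip": 0,"tx": -0.1,"ty": 0,"tz": 14.4,"twist": 0}
    - {"grip": 0,"tx": -0.1,"ty": 0,"tz": 14.4,"twist": 0}
    - {"grip": 0,"tx": -0.1,"ty": 0,"tz": 14.4,"twist": 0}

```text
clock: 13.7
ee_pos: [0.5044, -0.0356, 0.0247]
eef_rot: [1.0, 0.004, 0.0, -0.0]
ft_force: [0.7, 0.1, 0.6]
opening: 0.0004
grip_force: 0.0
```

Call:
jog_arm:
  deltas:
    - {"grip": 0,"tx": 0,"ty": -0.6,"tz": 0,"twist": 0}
    - {"grip": 0,"tx": 0,"ty": -1.2,"tz": 0,"twist": 0}
    - {"grip": 0,"tx": 0,"ty": -1.8,"tz": 0,"twist": 0}
    - {"grip": 0,"tx": 0,"ty": -2.4,"tz": 0,"twist": 0}
    - {"grip": 0,"tx": 0,"ty": -2.9,"tz": 0,"twist": 0}
    - {"grip": 0,"tx": 0,"ty": -3.4,"tz": 0,"twist": 0}
    - {"grip": 0,"tx": 0,"ty": -3.9,"tz": 0,"twist": 0}
    - {"grip": 0,"tx": 0,"ty": -4.4,"tz": 0,"twist": 0}
    - {"grip": 0,"tx": 0,"ty": -4.9,"tz": 0,"twist": 0}
    - {"grip": 0,"tx": 0,"ty": -5.4,"tz": 0,"twist": 0}
    - {"grip": 0,"tx": 0,"ty": -5.9,"tz": 0,"twist": 0}
    - {"grip": 0,"tx": 0,"ty": -6.4,"tz": 0,"twist": 0}
    - {"grip": 0,"tx": 0,"ty": -6.8,"tz": 0,"twist": 0}
    - {"grip": 0,"tx": 0,"ty": -6.8,"tz": 0,"twist": 0}

```text
clock: 14.87
ee_pos: [0.5043, 0.0321, 0.0247]
eef_rot: [1.0, 0.003, 0.001, 0.0]
ft_force: [0.2, -3.5, 1.6]
opening: 0.0003
grip_force: 1.4
```

Back off and rise clear.

Call:
jog_arm:
  deltas:
    - {"grip": 0,"tx": 0,"ty": 1.0,"tz": 0,"twist": 0}
    - {"grip": 0,"tx": 0,"ty": 3.0,"tz": 0,"twist": 0}
    - {"grip": 0,"tx": 0,"ty": 4.0,"tz": 0,"twist": 0}
    - {"grip": 0,"tx": 0,"ty": 4.0,"tz": -3,"twist": 0}
    - {"grip": 0,"tx": 0,"ty": 4.0,"tz": -7,"twist": 0}
    - {"grip": 0,"tx": 0,"ty": 5.0,"tz": -11,"twist": 0}
    - {"grip": 0,"tx": 0,"ty": 8.0,"tz": -15,"twist": 0}
    - {"grip": 0,"tx": 0,"ty": 10.0,"tz": -18,"twist": 0}
    - {"grip": 0,"tx": 0,"ty": 10.0,"tz": -18,"twist": 0}

```text
clock: 15.62
ee_pos: [0.5073, -0.073, 0.2102]
eef_rot: [1.0, 0.0, 0.005, 0.001]
ft_force: [-0.3, -0.3, 0.4]
opening: 0.0002
grip_force: 0.0
```

Run:
```python
from h import *
look('7',('top','scene','wrist'))
a=cv2.imread('pics/scene_7.png')[120:270,180:380];b=cv2.imread('pics/wrist_7.png')
cv2.imwrite('pics/c7.png',np.vstack([cv2.resize(a,(400,300),interpolation=2),cv2.resize(b,(400,300))]))
```

```text
15.62 [ 0.5073 -0.073   0.2102] [-0.3 -0.3  0.4]
top [223 201  45  17 707] 0.0583 y (np.float64(0.0483), np.float64(0.1855)) (array([500.9, 117.2]), array([137.5,  50.6]), 88.82)
scene [301 200  48  26 766] 0.0584 y (np.float64(0.0492), np.float64(0.1885)) (array([509.7, 119.1]), array([139. ,  62.4]), 88.69)
wrist [  52  169  132   49 5873] 0.0591 y (np.float64(0.0435), np.float64(0.1886)) (array([505.6, 116.1]), array([144.8,  55.3]), 89.32)
```

View pics/c7.png

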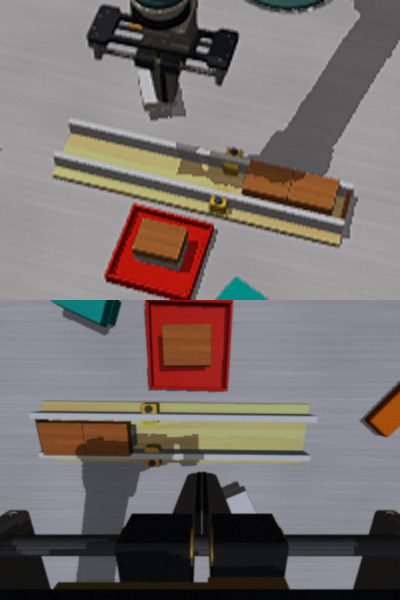

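Both good runners are past the jaws: their rear is at about y=0.048 and the jaw exit is at about 0.028. The reject stands upright in the tray and the robot is clear, so I hand in.

```bash
python3 -c "
from workcell import robot
print(robot.close_job())"
```

```text
the job is handed in; nothing more can be done
None
```

I handed the job in: the two runners that fit were pushed through and stand wholly past the jaws, and the wide one (third in the row) bound and was set upright in the red tray; simulated time at my last reading was 15.6 s.

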